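Lock the spice tray with its R-clip

ROBOT

A 6-joint arm with a two-finger parallel gripper is mounted at the origin on the work surface. World frame = base frame: x ahead of the robot, y to its left, z up, the work surface at z = 0. Lengths are in m, angles in rad, forces in N, time in s.
With the tool pointing down it reaches from about 0.375 to 0.9 m from the base axis. Payload 3.1 kg.
Tool frame: the origin (TCP) lies at the very end of the fingers, on their centre line; the grasp point (between the pads) lies 19 mm behind it; x points along the fingers, y is the direction in which the jaws open and shut, and the axes are right-handed (so a half turn about x gives the same grasp; the last joint's range is limited). The gripper opens to 85 mm and grips with 20 to 120 N. Pads are 22 mm wide; open, the fingers measure 114 mm over their backs; the gripper's body (76 mm by 85 mm) begins 54 mm behind the grasp point. The pads swing forward as they close: fully open they stand 13 mm farther back than shut.
Start: joints at [-0.178, 0.527, 1.433, -0, 1.181, -0.178], TCP at [0.625, 0, 0.231] pointing down, gripper open.
Joint ranges: [-3.08, 3.08], [-0.75, 2.2], [0.22, 2.44], [-1.43, 4.57], [0, 2.65], [-2.85, 2.85]. Speed limits (rad/s): [2.79, 2.79, 3.14, 3.14, 3.14, 3.14].

INTERFACE

Orientations are given as a unit quaternion [x, y, z, w].
In Python, from station import sense, snapshot, camera_model, sign_off gives the robot as it stands.
- The arm moves only by the tool step_arm, never from a script. Its argument "increments" is one flat list of numbers, 5 for each row, row after row: the shift along the tool's x, y, z in units of 60 mm (1.0 is 60 mm), then the turn about the tool's x in units of 5 degrees (1.0 is 5 degrees), then the closure, from 0 (fully open) to 1 (shut). A call has exactly 5 rows; each row is the pose to reach, as a shift and turn from the pose measured when the call began, along the tool's axes at that moment; what a row does not reach only later rows make up. A row lasts 1/8 s, in which the tool goes at most 62.5 mm and 10.7 degrees, less where a joint would pass 70% of its speed; a pose out of reach is approached as far as the arm can. A call with a gripper value outside its range is refused whole. The fingers move at their own pace and stop on an object; "grip_force" is the grip in N (left out, the last holds). Time passes only in rows, so rows that repeat a pose let the fingers close, or fill a call up. It gives the time, the measured TCP pose, the force and the opening at its end, in the units of the state.
- sense(): the state, without advancing time (a new reading comes with each control period).
- snapshot(name): name is "scene" or "side" or "wrist"; returns the picture (480x640x3 uint8, blue, green, red); there is no depth.
- camera_model(name): a dict with "vertical_fov" (degrees; the focal length in pixels is half the picture's height over the tangent of half this angle, whatever the lens; pixels are square), "cx", "cy" (the principal point, pixels), "R" (3x3) and "t" (3): a world point X has camera coordinates R X + t. Camera axes: x right, y down, z forward; pixel columns grow to the right and rows downward; lengths in m; the calibration is good to about 2 mm. A picture is of the moment at which its call begins: read the wrist's pose just before it. camera_model takes no time and is no camera call; for the wrist camera it gives the pose at the moment of the call.
- sign_off(): hands the job in, once; it reports no verdict.
The state is a dict: "t": time; "q": joint angles; "qd": joint speeds; "tau": joint torques, N m; "tcp_pos": TCP position; "tool_rot": TCP orientation; "force": force on the tool from outside, world axes, zero at the start; "ft_torque": the same for the moment, N m; "finger_gap": opening from 0.0 (shut) to 1.0 (fully open).
Only numpy, scipy, OpenCV 4.12 (cv2) and the standard library are available. Lean on these libraries where they do the work, as an engineer would, in place of code of your own. Each camera call takes 0.05 s, during which the arm holds its last target. There are 200 camera calls.

TASK

Slide the beech spice tray fully home under the shelf so that the steel locking stud comes out through the notch in its front, then take the red-handled R-clip from its wooden block and push its straight leg down through the cross hole of the stud until the bow springs over and the red grip sits on the stud. Feel for the hole and push gently (the clip must never bear on the stud with more than 30 N), let go, and leave the spice tins, jar, mortar and spoon where they are.

Things in the scene. Friction and masses are not known exactly. Their poses are not given: they have to be found in the camera images.
- unit: Fixed niche unit 480 wide (y) x 200 deep (x): two white plaster piers, dark cedar shelf on top (top 168 above the table) set back behind the front, beech tray below. Origin: centre of its underside on the table. Its x axis points into the niche (the way the tray slides home), y to the left, z up. The front faces of the piers lie at x = -100, and are 100 high.
- tray (a joint): How far the tray stands open (m): 0 = fully home against a hard stop, up to 0.11. It slides along the unit's x axis, needs about 3 N and stays where left.
- tray_front (a point): Middle of the outer (robot) face of the tray's front board, 64 above the table; moves with the tray. Board: 14 thick, reaching 205 to either side, from 40 to 84 above the table. Its right end (the unit's -y) is a steel ear with an open-topped notch for the stud. Axes as the unit's.
- stud_root (a point): Top of the steel locking stud where it leaves the right pier (unit's -y side), over its centre line, 85 above the table. The stud is a rigid level round bar, 20 diameter, pointing from here at the robot along the unit's -x. Axes as the unit's. At home the tray front's face is 14 in front of this point. The cross hole is NOT at this point.
- stud_hole_near (a point): Point on the stud's top line 30 in front of stud_root, the nearest the cross hole can be to the pier. The stud is clamped at another depth each time: the hole (straight down, 7 along the bar, 7.6 across) lies 0 to 20 mm in front of this point (towards the robot), not told by any reading; solid bar up to it, free end 14 beyond it. A leg tip slid along the top line with a few N drops in.
- clip: R-clip, loose, upright, leg down in the block. Origin: centre of the underside of its red grip, on the leg's axis. z up along the leg, y towards the bow. Straight steel leg of 5 diameter, bluntly chamfered tip 46 below the origin. Either way round on the stud will do. Fully home, this underside rests on the stud's top.
- clip_bow (a point): Waist of the spring-wire bow (wire 4 thick), 6.5 beside the leg's axis and 18.5 below clip; above it the wire runs 14 beside the leg, below it flares out to its end 36 below. Pushed down, it meets the stud when the leg is already through, takes about 5 to 14 N to ride over the bar, and springs back under it.
- clip_grip (a point): Centre of the clip's red grip, a block 34 along the clip's y (grasp across this), 18 along x, 28 high; 14 above clip. A thin look-only wire loop stands 12 mm above the grip. Clip mass about 45 g.
- bow (a joint): Bow opening (rad): 0 at rest; about 0.22 while it rides over the stud, 0 to 0.07 once sprung over.
- block: Fixed wooden parking block, 62 (x) x 80 (y) x 60 high, with a slot for leg and bow; the clip's grip rests on its top. Origin: centre of its underside; axes parallel to the clip's at the start.
- tin1: Round aluminium spice tin, 62 diameter x 66 high, on the shelf; bystander. Origin: centre of its underside.
- tin2: Round aluminium spice tin, 62 diameter x 66 high, on the shelf; bystander. Origin: centre of its underside.
- tin3: Round aluminium spice tin, 62 diameter x 66 high, on the shelf; bystander. Origin: centre of its underside.
- tin4: Round aluminium spice tin, 62 diameter x 66 high, on the shelf; bystander. Origin: centre of its underside.
- jar: Amber glass jar with cork, 66 diameter x 75 high, on the shelf; bystander. Origin: centre of its underside.
- mortar: Blue ceramic mortar with pestle in it, 112 diameter, 75 high (pestle to 115), on the table; bystander. Origin: centre of its underside.
- spoon: Stainless measuring spoon, 150 long, lying on the table; bystander. Origin at about its middle.
Things that resemble listed ones, but are neither listed nor needed, are in the scene too. Of the things like the clip, leave any that is green; of the rest the smaller one is meant.

How it is judged:
On the way, in this order (a step that is already met when the one before it is completed fails the run):
1. the tray is fully home (value of joint tray below 0.004 m), for 0.2 s.
2. the clip's leg is through the stud, its bow sprung over and its grip down on the stud, tray still home (x of clip in the frame of stud_hole_near between -0.023 and 0.003 m and y of clip in the frame of stud_hole_near between -0.003 and 0.003 m and z of clip in the frame of stud_hole_near between -0.003 and 0.004 m and angle between clip's own z axis and vertical below 0.2 rad and value of joint bow below 0.1 rad and value of joint tray below 0.004 m), for 0.2 s.
At the end, for the whole second after the job is handed in: The tray is home within 4 mm. The clip stands through the stud's hole: origin 0 to 20 mm (3 mm allowed either way) in front of stud_hole_near, within 3 mm of it along y, and from 3 mm below to 4 mm above it; upright within 0.2 rad; bow closed to under 0.1 rad; released (all of step 2); the robot touches nothing.
It fails at once if the clip is pressed against the stud or tray with more than 30 N (contact force between clip and unit above 30 N).
It fails at once if a bystander is moved by more than 25 mm or tipped (distance of any of tin1, tin2, tin3, tin4, jar, mortar, spoon from where it was at the start of the episode above 0.025 m or angle between any of tin1, tin2, tin3, tin4, jar, mortar's own z axis and vertical above 0.4 rad).
It also fails if it takes over 72 s, if anything falls off the work surface, if the arm or the gripper's body presses on something with over 40 N, if the wrist force passes 120 N, or if a joint passes its speed limit or range.

## Working session

There is one attempt and no reset: what is moved stays moved. The work goes in short steps, Python scripts to look and compute and a tool call to move; the robot and the scene stay as the last step left them, time stands still between calls to the robot, and variables do not carry over. Pictures are saved under pics/ and viewed, about 8 in all and at most 12, crops included, and the job is handed in when it is done.

Besides the shell and the picture viewer there is one more tool, called after ">>>" as name(argument=value, ...) on one line, values as JSON. step_arm: Moves the arm, as the interface text tells. Its arguments: {"type":"object","properties":{"increments":{"type":"array","items":{"type":"number"}},"grip_force":{"type":"number"}},"required":["increments"]}

```bash
mkdir -p pics; ls
python3 - <<'E'
from station import sense,snapshot,camera_model
import cv2,json
s=sense();print(s)
for n in("scene","side"):
    cv2.imwrite(f"pics/{n}0.png",snapshot(n)); m=camera_model(n); print(n,m)
E
```

```text
pics
{'t': 0.0, 'q': array([-1.78518821e-01,  5.28452288e-01,  1.43391884e+00,  1.88395509e-05,
        1.18141664e+00, -1.78510388e-01]), 'qd': array([-1.03290210e-03, -1.82473857e-03, -1.61744445e-03, -3.94999145e-04,
        6.58860202e-04,  9.44323661e-05]), 'tau': array([ 2.50220628e-04, -4.42344439e+01, -1.78024775e+01, -2.06930472e-04,
        8.36740597e-03,  2.24214921e-05]), 'tcp_pos': array([6.24271506e-01, 1.54404562e-04, 2.30336903e-01]), 'tool_rot': array([ 0.49956605,  0.50063681, -0.50044115,  0.49935478]), 'force': array([ 0.00386884,  0.0872187 , -0.21872494]), 'ft_torque': array([-0.00731804, -0.04479993, -0.00165168]), 'finger_gap': 1.00139761481555}
scene {'vertical_fov': 56.120645557510116, 'cx': 315.33195941311334, 'cy': 233.73405305782387, 'R': array([[-5.59705123e-01,  8.28691624e-01,  6.05948482e-04],
       [ 5.82019930e-01,  3.93621336e-01, -7.11558181e-01],
       [-5.89900819e-01, -3.97910085e-01, -7.02626920e-01]]), 't': array([ 0.3165773 , -0.22896835,  1.39769184])}
side {'vertical_fov': 55.266082590269285, 'cx': 324.3453456634598, 'cy': 246.0405604564087, 'R': array([[ 0.83126165, -0.55574552, -0.01228812],
       [-0.29678108, -0.42500471, -0.85515612],
       [ 0.47002667,  0.71450536, -0.51822487]]), 't': array([-0.4382425 ,  0.27091757,  0.92053151])}
```

View pics/scene0.png

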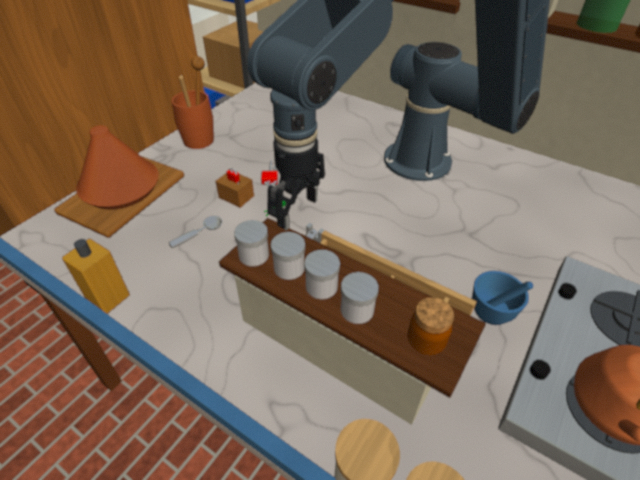

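View pics/side0.png

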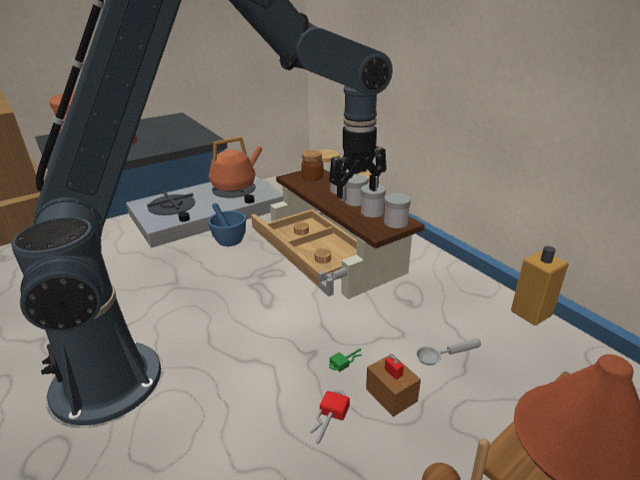

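Run:
```python
from station import sense,snapshot,camera_model
import cv2,numpy as np
cv2.imwrite("pics/wrist0.png",snapshot("wrist")); print(camera_model("wrist"))
a=cv2.imread("pics/side0.png")
A=cv2.resize(a[165:315,245:445],None,fx=4,fy=4,interpolation=cv2.INTER_CUBIC)
cv2.imwrite("pics/sidecrop.png",A)
```

```text
{'vertical_fov': 65.47760784185294, 'cx': 319.9761838735413, 'cy': 234.46807264310164, 'R': array([[ 9.99997505e-01,  8.56852019e-05, -2.23213240e-03],
       [ 7.48352540e-04, -9.54369566e-01,  2.98627145e-01],
       [-2.10469130e-03, -2.98628070e-01, -9.54367249e-01]]), 't': array([-0.62374304, -0.03864483,  0.38044167])}
```

View pics/sidecrop.png

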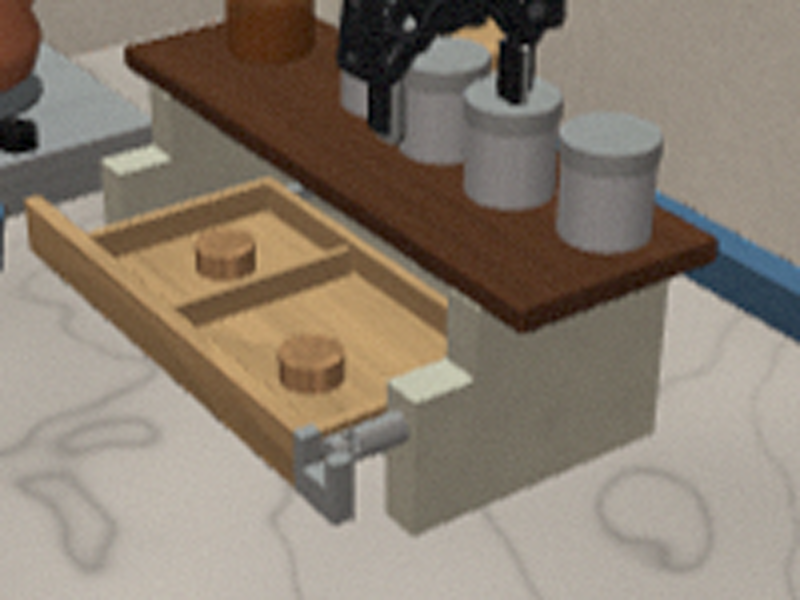

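View pics/wrist0.png

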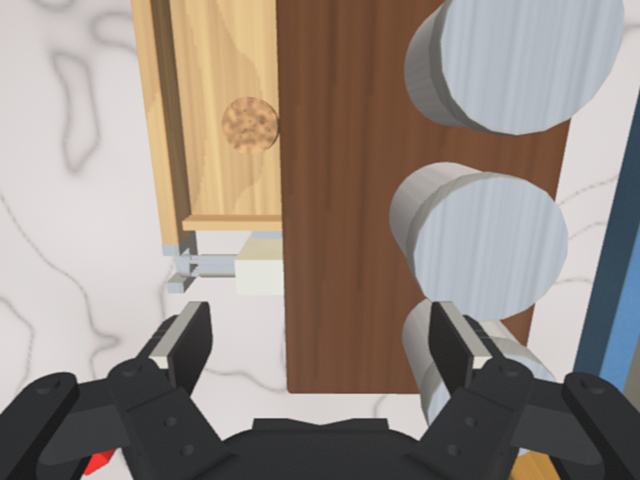

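```bash
cat > h.py <<'E'
import numpy as np,cv2
from station import sense,snapshot,camera_model
def ray(m,p):
    f=240/np.tan(np.radians(m["vertical_fov"])/2)
    d=np.array([(p[0]-m["cx"])/f,(p[1]-m["cy"])/f,1.])
    return -m["R"].T@m["t"], m["R"].T@d
def onz(m,p,z):
    o,d=ray(m,p); return o+d*(z-o[2])/d[2]
def tri(m1,p1,m2,p2):
    o1,d1=ray(m1,p1);o2,d2=ray(m2,p2)
    s=np.linalg.lstsq(np.c_[d1,-d2],o2-o1,rcond=None)[0]
    a=o1+d1*s[0];b=o2+d2*s[1]; return (a+b)/2,np.linalg.norm(a-b)
def red(im):
    h=cv2.cvtColor(im,cv2.COLOR_BGR2HSV)
    k=(((h[...,0]<6)|(h[...,0]>174))&(h[...,1]>190)&(h[...,2]>110)).astype(np.uint8)
    n,l,st,c=cv2.connectedComponentsWithStats(k)
    return [(st[i].tolist(),c[i].round(1).tolist(),l==i) for i in range(1,n) if st[i][4]>25]
E
python3 - <<'E'
from h import *
np.set_printoptions(precision=4,suppress=True)
W=camera_model("wrist");S=camera_model("side");C=camera_model("scene")
for n,p,z in [("board out",(133,0),.084),("board out",(164,245),.084),("shelf front",(277,0),.168),("shelf corner",(288,392),.168),
 ("pier top front r",(236,293),.1),("pier front top l",(240,235),.1),("stud side",(205,254),.075),("stud side",(205,277),.075),("stud end L",(190,265),.085)]:
    print("W",n,onz(W,p,z))
c=lambda x,y:(245+x/4-.4,165+y/4-.4)
for n,p,z in [("boardtop left outer",c(27,200),.084),("boardtop right beech outer",c(295,430),.084),("shelf r front corner",c(522,330),.15),
 ("pier top front right",c(415,398),.1),("pier top front left",c(388,382),.1),("pier bottom fr",c(415,535),0),("pier bottom back",c(655,432),0),("left pier top front left",c(103,162),.1)]:
    print("S",n,onz(S,p,z))
for n in("scene","side"):
    for r in red(cv2.imread(f"pics/{n}0.png")): print(n,r[:2])
E
```

```text
W board out [0.4969 0.153  0.084 ]
W board out [ 0.496  -0.0229  0.084 ]
W shelf front [0.6034 0.1309 0.168 ]
W shelf corner [ 0.6029 -0.097   0.168 ]
W pier top front r [ 0.5562 -0.0583  0.1   ]
W pier front top l [ 0.5626 -0.0092  0.1   ]
W stud side [ 0.526 -0.034  0.075]
W stud side [ 0.524  -0.0553  0.075 ]
W stud end L [ 0.5159 -0.0401  0.085 ]
S boardtop left outer [0.4966 0.3401 0.084 ]
S boardtop right beech outer [ 0.4954 -0.0237  0.084 ]
S shelf r front corner [ 0.6076 -0.0944  0.15  ]
S pier top front right [ 0.56  -0.056  0.1  ]
S pier top front left [ 0.557  -0.0326  0.1   ]
S pier bottom fr [ 0.5593 -0.0595  0.    ]
S pier bottom back [ 0.7587 -0.0606  0.    ]
S left pier top front left [0.5581 0.3344 0.1   ]
scene ([227, 171, 12, 12, 84], [232.6, 176.3])
scene ([262, 172, 15, 11, 134], [268.8, 176.1])
side ([385, 358, 18, 21, 222], [392.6, 367.3])
side ([320, 392, 29, 28, 534], [333.9, 404.4])
```

>>> step_arm(increments=[-0.6, -0.1, 0, 0, 1, -0.6, -1.0, -0.4, 0, 1, -0.4, -1.9, -1.0, 0, 1, 0, -2.8, -1.7, 0, 1, 0.8, -2.8, -1.7, 0, 1], grip_force=40)

```text
t: 0.78
tcp_pos: [0.4546, 0.104, 0.1841]
tool_rot: [0.5, 0.5, -0.499, 0.501]
force: [1.0, -0.1, 0.1]
finger_gap: -0.0
```

Run:
```python
from h import *
np.set_printoptions(precision=4,suppress=True)
S=camera_model("side");C=camera_model("scene")
print("clip",tri(S,(392.6,367.3),C,(232.6,176.3)),"big",tri(S,(333.9,404.4),C,(268.8,176.1)))
print("mortar",onz(S,(228,228),.04))
# block outline in side image
a=cv2.imread("pics/side0.png")[345:420,355:430]
cv2.imwrite("pics/b.png",cv2.resize(a,None,fx=8,fy=8,interpolation=cv2.INTER_CUBIC))
```

```text
clip (array([ 0.4489, -0.3478,  0.0721]), np.float64(0.0028338273812910496)) big (array([ 0.3377, -0.3169,  0.0157]), np.float64(0.0015463694536657993))
mortar [0.4345 0.381  0.04  ]
```

View pics/b.png

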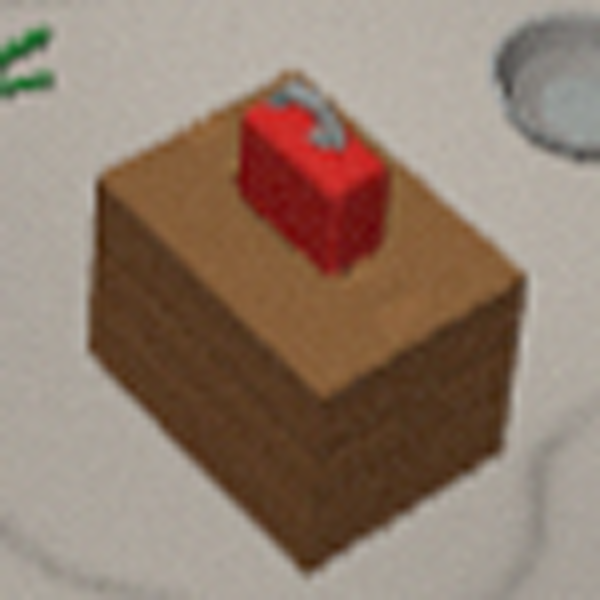

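>>> step_arm(increments=[0.9, 0, 0, 0, 1, 1.8, 0, 0, 0, 1, 2.0, 0.0, 0, 0, 1, 2.0, 0.3, 0, 0, 1, 2.0, 0.5, 0, 0, 1])

```text
t: 1.4
tcp_pos: [0.4849, 0.104, 0.0649]
tool_rot: [0.5, 0.501, -0.499, 0.501]
force: [-3.4, -0.3, -1.6]
finger_gap: 0.003
```

Run:
```python
from h import *
np.set_printoptions(precision=4,suppress=True)
S=camera_model("side")
P=np.array([onz(S,(355+x/8-.44,345+y/8-.44),.06)[:2] for x,y in[(105,175),(325,395),(525,275),(290,70)]])
print(P,P.mean(0))
for i in range(4):
    d=P[(i+1)%4]-P[i];print(np.linalg.norm(d),np.degrees(np.arctan2(d[1],d[0])))
for p in[(240,185),(335,275),(380,250)]: print("grip base",onz(S,(355+p[0]/8-.44,345+p[1]/8-.44),.06))
for p in[(243,112),(335,195),(388,168)]: print("grip top",onz(S,(355+p[0]/8-.44,345+p[1]/8-.44),.088))
```

```text
[[ 0.419  -0.3102]
 [ 0.4183 -0.3889]
 [ 0.4788 -0.3885]
 [ 0.4776 -0.3086]] [ 0.4484 -0.3491]
0.07866172662266471 -90.50526978597298
0.06050294515482599 0.36720332955858737
0.07987753282548105 90.90959895096954
0.058561748659621896 -178.43776587763867
grip base [ 0.4432 -0.3306  0.06  ]
grip base [ 0.4432 -0.3641  0.06  ]
grip base [ 0.4567 -0.3642  0.06  ]
grip top [ 0.4396 -0.3335  0.088 ]
grip top [ 0.44   -0.3648  0.088 ]
grip top [ 0.4552 -0.3654  0.088 ]
```

>>> step_arm(increments=[0, 0.15, 0, 0, 1, 0, 0.3, 0, 0, 1, 0, 0.45, 0, 0, 1, 0, 0.55, 0, 0, 1, 0, 0.65, 0, 0, 1])

```text
t: 2.02
tcp_pos: [0.5244, 0.1041, 0.0652]
tool_rot: [0.5, 0.5, -0.499, 0.501]
force: [-3.0, -0.5, 2.2]
finger_gap: -0.002
```

>>> step_arm(increments=[0, 0.05, 0, 0, 1, 0, 0.1, 0, 0, 1, 0, 0.14, 0, 0, 1, 0, 0.18, 0, 0, 1, 0, 0.2, 0, 0, 1])

```text
t: 2.65
tcp_pos: [0.5296, 0.1043, 0.0648]
tool_rot: [0.496, 0.504, -0.502, 0.497]
force: [-13.5, -2.4, 11.3]
finger_gap: -0.002
```

>>> step_arm(increments=[0, -0.3, 0, 0, 1, -0.9, -0.3, 0, 0, 1, -1.8, -0.4, 0.3, 0, 0.5, -2.1, -0.4, 1.2, 0, 0, -2.1, -0.4, 1.75, 0, 0])

```text
t: 3.28
tcp_pos: [0.5108, -0.0029, 0.1938]
tool_rot: [0.498, 0.501, -0.501, 0.5]
force: [-0.1, 0.5, -0.5]
finger_gap: 0.639
```

>>> step_arm(increments=[0, 0, 0, 0, 0, 0, 0, 0, 0, 0, 0, 0, 0, 0, 0, 0, 0, 0, 0, 0, 0, 0, 0, 0, 0])

```text
t: 3.9
tcp_pos: [0.5107, -0.0022, 0.1936]
tool_rot: [0.498, 0.502, -0.5, 0.5]
force: [-0.4, 0.2, -0.3]
finger_gap: 0.996
```

Run:
```python
from h import *
import pickle
np.set_printoptions(precision=4,suppress=True)
m=camera_model("wrist");im=np.mean([snapshot("wrist").astype(float) for _ in range(4)],0).astype(np.uint8)
pickle.dump(m,open("w1.pkl","wb"));cv2.imwrite("pics/w1.png",im)
f=240/np.tan(np.radians(m["vertical_fov"])/2)
c=m["R"]@np.array([.52,-.044,.085])+m["t"];u,v=int(f*c[0]/c[2]+m["cx"]),int(f*c[1]/c[2]+m["cy"])
print(u,v,sense()["tcp_pos"]); x0,y0=max(u-90,0),max(v-75,0);print(x0,y0)
cv2.imwrite("pics/w1c.png",cv2.resize(im[y0:y0+150,x0:x0+200],None,fx=4,fy=4,interpolation=cv2.INTER_CUBIC))
```

```text
333 285 [ 0.5108 -0.0027  0.1938]
243 210
```

View pics/w1c.png

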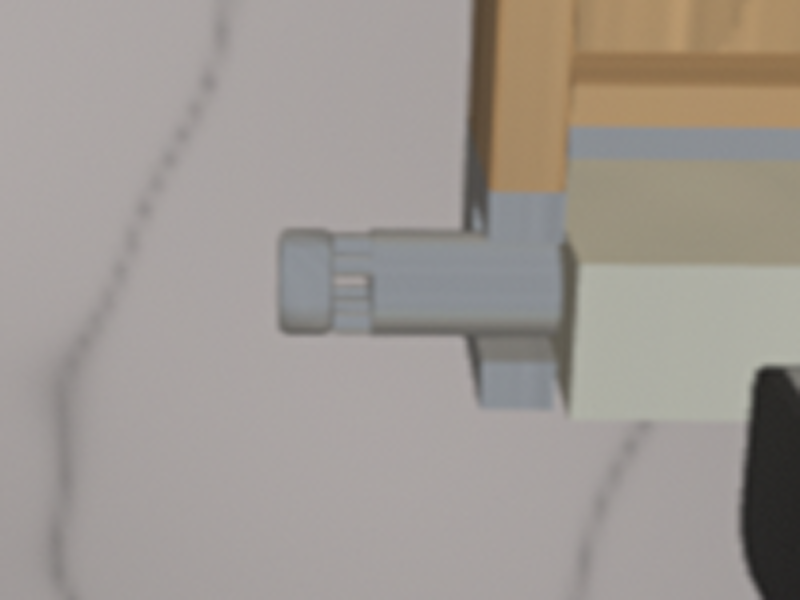

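Run:
```python
from h import *
import pickle
np.set_printoptions(precision=4,suppress=True)
m=pickle.load(open("w1.pkl","rb"))
c=lambda x,y:(243+x/4-.375,210+y/4-.375)
im=cv2.imread("pics/w1.png").astype(int)
print(im[260:300,243+105].sum(1)//3); print(im[280,315:345].sum(1)//3,im[283,315:345].sum(1)//3)
for n,p,z in[("axis r",c(430,281.5),.075),("axis l",c(305,281.5),.075),("hole L",c(333,288),.0845),("hole R",c(370,288),.0845),("hole up",c(351,274),.0843),("hole dn",c(351,304),.0843),("end",c(277,281),.075),("board face",c(490,150),.084),("pier",c(570,418),.1),("pier top front",c(578,265),.1)]: print(n,onz(m,p,z))
```

```text
[163 163 163 162 163 164 160 135 122 131 139 144 145 144 144 143 144 145
 144 142 142 142 142 144 144 143 142 141 141 135 127 114 102 115 155 166
 167 165 165 166]
[146 146 147 147 146 146 145 145 145 144 137 142 156 159 159 158 159 159
 156 138 116 125 141 144 142 143 142 143 143 142] [145 145 146 147 146 145 146 144 145 143 134 133 139 142 140 141 142 141
 141 131 119 128 142 144 143 143 144 143 144 144]
axis r [ 0.5331 -0.0438  0.075 ]
axis l [ 0.5093 -0.044   0.075 ]
hole L [ 0.5145 -0.0409  0.0845]
hole R [ 0.5213 -0.0409  0.0845]
hole up [ 0.5178 -0.0382  0.0843]
hole dn [ 0.5179 -0.0442  0.0843]
end [ 0.5039 -0.0439  0.075 ]
board face [ 0.5423 -0.014   0.084 ]
pier [ 0.5566 -0.0588  0.1   ]
pier top front [ 0.5563 -0.0292  0.1   ]
```

>>> step_arm(increments=[-0.5, -0.4, 1.0, -2, 0, -1.0, -0.8, 2.0, -4, 0, -1.2, -1.0, 3.0, -6, 0, -1.2, -1.03, 4.0, -8, 0, -1.2, -1.03, 5.0, -10, 0])

```text
t: 4.72
tcp_pos: [0.4514, -0.2708, 0.2662]
tool_rot: [0.245, 0.663, -0.248, 0.662]
force: [0.6, -0.5, 0.3]
finger_gap: 0.997
```

>>> step_arm(increments=[0.2, -0.5, 0.4, -2.1, 0, 0.5, -1.0, 0.81, -4.2, 0, 0.8, -1.0, 0.81, -6.3, 0, 1.0, -1.0, 0.81, -8.16, 0, 1.0, -1.0, 0.81, -8.16, 0])

```text
t: 5.35
tcp_pos: [0.4481, -0.3477, 0.2052]
tool_rot: [0.001, 0.709, -0.001, 0.705]
force: [0.0, 0.3, 0.3]
finger_gap: 0.998
```

Run:
```python
from h import *
np.set_printoptions(precision=4,suppress=True)
s=sense();print(s["tcp_pos"],s["tool_rot"],s["q"])
m=camera_model("wrist");im=snapshot("wrist");cv2.imwrite("pics/w2.png",im)
for st,c,k in red(im):
    if st[4]<500: continue
    h=cv2.convexHull(np.argwhere(k)[:,::-1].astype(np.int32)); h=cv2.approxPolyDP(h,4,True)[:,0]
    print(st,c)
    for p in h: print(p,onz(m,p,.088)[:2],onz(m,p,.06)[:2])
```

```text
[ 0.4481 -0.3477  0.2052] [ 0.0007  0.7087 -0.0009  0.7055] [-0.8549  0.4834  1.6048 -0.0042  1.0562 -2.4213]
[326, 38, 69, 73, 2809] [360.2, 74.1]
[394  78] [ 0.3467 -0.2994] [ 0.3439 -0.2942]
[349 110] [ 0.3662 -0.328 ] [ 0.3656 -0.326 ]
[326  72] [ 0.343  -0.3433] [ 0.3398 -0.3429]
[371  38] [ 0.3234 -0.3151] [ 0.3181 -0.3117]
[299, 217, 43, 22, 513] [318.6, 225.2]
[341 234] [ 0.452  -0.3321] [ 0.4606 -0.3305]
[301 238] [ 0.455  -0.3613] [ 0.4639 -0.3628]
[299 218] [ 0.4399 -0.3625] [ 0.4472 -0.3642]
[340 217] [ 0.4392 -0.333 ] [ 0.4464 -0.3315]
```

View pics/w2.png

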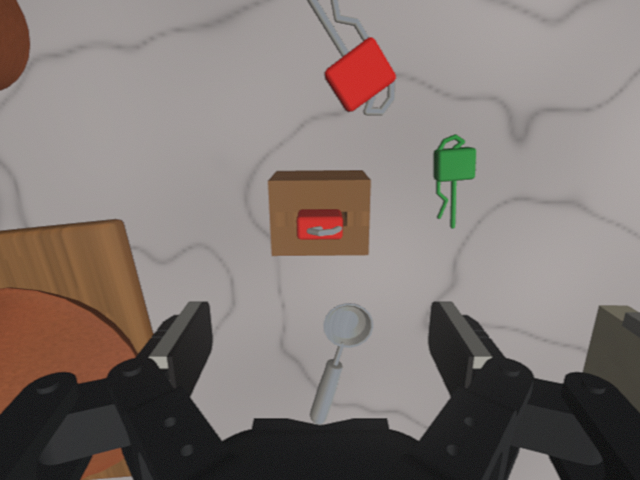

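>>> step_arm(increments=[0.9, 0, 0, 0, 0, 1.8, 0, 0, 0, 0, 2.3, 0, 0, 0, 0, 2.38, 0, 0, 0, 0, 2.38, 0, 0, 0, 0], grip_force=60)

```text
t: 6.02
tcp_pos: [0.4489, -0.349, 0.0643]
tool_rot: [0.0, 0.708, -0.002, 0.706]
force: [0.3, -0.7, -0.5]
finger_gap: 1.002
```

>>> step_arm(increments=[0, 0, 0, 0, 0.4, 0, 0, 0, 0, 0.7, 0, 0, 0, 0, 1, 0, 0, 0, 0, 1, 0, 0, 0, 0, 1])

```text
t: 6.65
tcp_pos: [0.4494, -0.3495, 0.0655]
tool_rot: [-0.0, 0.707, -0.003, 0.707]
force: [-1.1, 0.1, 6.2]
finger_gap: 0.385
```

>>> step_arm(increments=[-0.3, 0, 0, 0, 1, -0.8, 0, 0, 0, 1, -1.4, 0, 0, 0, 1, -2.0, 0, 0, 0, 1, -2.2, 0, 0, 0, 1])

```text
t: 7.28
tcp_pos: [0.4503, -0.3497, 0.1996]
tool_rot: [-0.001, 0.706, -0.004, 0.708]
force: [0.4, 0.3, 0.3]
finger_gap: 0.385
```

>>> step_arm(increments=[0, 0.8, 0.0, 0, 1, 0, 1.6, 0.1, 0, 1, 0, 2.4, 0.3, 0, 1, 0, 3.2, 0.5, 0, 1, 0, 4.0, 0.7, 0, 1])

```text
t: 7.9
tcp_pos: [0.4927, -0.1081, 0.1968]
tool_rot: [-0.001, 0.707, -0.004, 0.707]
force: [0.4, 0.1, -0.8]
finger_gap: 0.39
```

Run:
```python
from h import *
np.set_printoptions(precision=4,suppress=True)
s=sense();print(s["tcp_pos"],s["tool_rot"],s["force"],s["finger_gap"])
a=snapshot("wrist");cv2.imwrite("pics/w3.png",a)
b=snapshot("side");cv2.imwrite("pics/s3.png",b)
S=camera_model("side");f=240/np.tan(np.radians(S["vertical_fov"])/2)
c=S["R"]@(s["tcp_pos"]+[0,0,-.02])+S["t"];u,v=int(f*c[0]/c[2]+S["cx"]),int(f*c[1]/c[2]+S["cy"]);print(u,v)
B=cv2.resize(b[v-60:v+60,u-45:u+45],(450,600),interpolation=cv2.INTER_CUBIC)
A=cv2.resize(a[240:480,230:400],(350,494)); A=cv2.copyMakeBorder(A,0,106,0,0,cv2.BORDER_CONSTANT)
cv2.imwrite("pics/v3.png",np.hstack([B,A]))
```

```text
[ 0.4927 -0.1081  0.1968] [-0.0009  0.707  -0.004   0.7072] [ 0.3737  0.1418 -0.8351] 0.39012491631689483
337 255
```

View pics/v3.png

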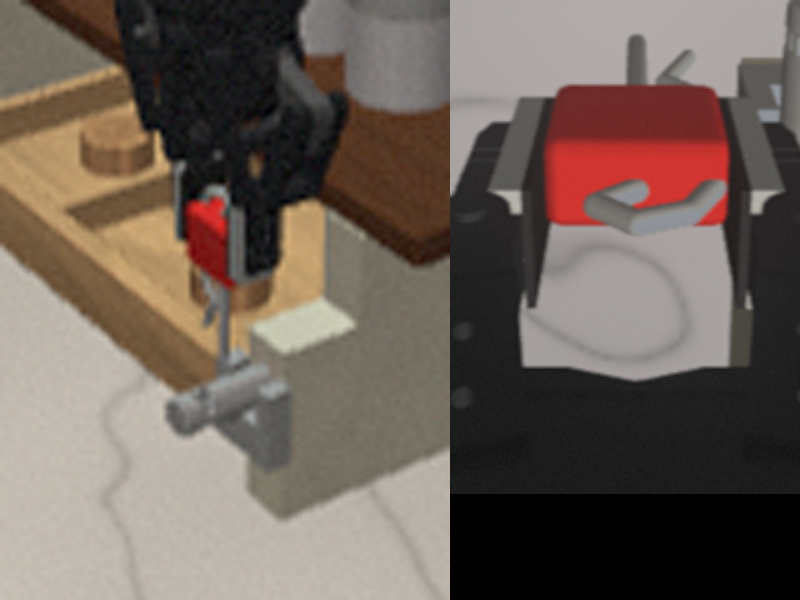

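Run:
```python
from h import *
np.set_printoptions(precision=4,suppress=True)
m=camera_model("wrist");t=sense()["tcp_pos"];print(t)
a=cv2.imread("pics/w3.png");g=cv2.cvtColor(a,cv2.COLOR_BGR2GRAY).astype(int)
for r in range(252,284,3): print(r,g[r,310:334])
for p,dz in [((321,257),-.0515),((321,260),-.0505),((321,278),-.03)]: print(onz(m,p,t[2]+dz)-t)
```

```text
[ 0.4923 -0.1051  0.1966]
252 [172 174 173 173 172 173 172 172 173 172 174 172 172 174 172 172 172 172
 173 173 173 172 175 173]
255 [174 174 173 172 173 172 173 174 174 173 172 171 173 174 174 173 173 172
 173 174 172 172 172 171]
258 [172 172 172 172 174 172 150 117  91  85  87  88  95 114 147 168 175 173
 173 173 172 172 172 171]
261 [173 173 173 172 172 158 123  88  83  90  89  91  95 101 117 149 170 174
 172 172 172 173 172 172]
264 [173 173 172 172 172 156 119  87  84  88  90  92  95 102 117 149 171 173
 172 172 171 172 171 171]
267 [171 172 172 173 170 149 109  84  87  88  89  92  96 101 119 149 170 171
 173 171 170 172 171 170]
270 [173 171 172 173 170 147 108  85  87  88  90  90  96 102 114 138 163 170
 173 172 170 171 171 170]
273 [171 170 170 173 170 141 100  83  88  90  90  90  94 104 115 141 161 172
 169 173 170 171 174 165]
276 [171 169 171 172 169 142  99  83  87  90  91  92  95 102 115 141 162 170
 172 173 166 148 117  95]
279 [172 173 173 174 171 142  99  83  89  90  92  92  98 106 113 134 158 173
 171 150 119 107 110 110]
282 [63 63 64 64 65 62 61 62 63 64 64 66 64 62 64 66 65 66 65 66 64 63 61 61]
[-0.0028  0.0006 -0.0515]
[-0.0014  0.0006 -0.0505]
[ 0.0003  0.0007 -0.03  ]
```

>>> step_arm(increments=[0, 0.4, 0.33, 0, 1, 0, 0.8, 0.33, 0, 1, 0.3, 1.02, 0.33, 0, 1, 0.78, 1.02, 0.33, 0, 1, 0.78, 1.02, 0.33, 0, 1])

```text
t: 8.62
tcp_pos: [0.5098, -0.044, 0.1472]
tool_rot: [-0.002, 0.71, -0.001, 0.705]
force: [-0.2, 0.5, -0.1]
finger_gap: 0.389
```

>>> step_arm(increments=[0, 0, 0, 0, 1, 0, 0, 0, 0, 1, 0, 0, 0, 0, 1, 0, 0, 0, 0, 1, 0, 0, 0, 0, 1])

```text
t: 9.25
tcp_pos: [0.5099, -0.044, 0.1475]
tool_rot: [-0.002, 0.71, -0.001, 0.705]
force: [-0.6, -0.3, -0.2]
finger_gap: 0.384
```

Run:
```python
from h import *
import pickle
np.set_printoptions(precision=4,suppress=True)
s=sense();print(s["tcp_pos"],s["force"])
m=camera_model("wrist");pickle.dump((m,s["tcp_pos"]),open("w4.pkl","wb"))
a=np.mean([snapshot("wrist").astype(float) for _ in range(3)],0).astype(np.uint8);cv2.imwrite("pics/w4.png",a)
f=240/np.tan(np.radians(m["vertical_fov"])/2)
for X in[(.518,-.0437,.085),(.504,-.0437,.08)]:
    c=m["R"]@np.array(X)+m["t"];print(f*c[0]/c[2]+m["cx"],f*c[1]/c[2]+m["cy"])
cv2.imwrite("pics/w4c.png",cv2.resize(a[190:310,240:400],None,fx=5,fy=5,interpolation=cv2.INTER_CUBIC))
```

```text
[ 0.5099 -0.044   0.1475] [-0.5834 -0.3001 -0.2299]
320.4027464884901 268.22437535537654
320.4575383623561 243.13198216154495
```

View pics/w4c.png

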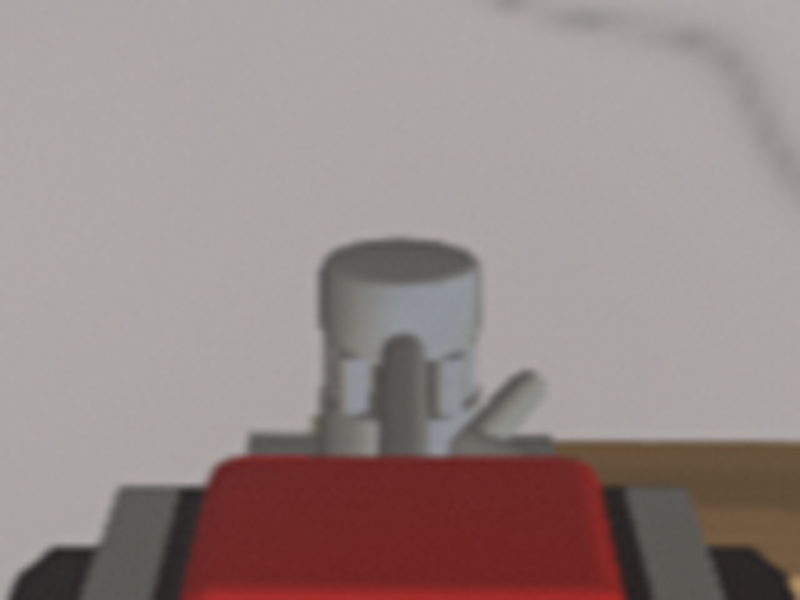

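>>> step_arm(increments=[0, -0.005, 0.14, 0, 1, 0.1, -0.005, 0.14, 0, 1, 0.15, -0.005, 0.14, 0, 1, 0.2, -0.005, 0.14, 0, 1, 0.25, -0.005, 0.14, 0, 1])

```text
t: 10.02
tcp_pos: [0.5186, -0.0444, 0.1322]
tool_rot: [-0.002, 0.709, -0.001, 0.705]
force: [1.0, -0.0, -0.4]
finger_gap: 0.386
```

>>> step_arm(increments=[0.0, 0, 0, 0, 1, 0.0, 0, 0, 0, 1, 0.0, 0, 0, 0, 1, 0.0, 0, 0, 0, 1, 0.0, 0, 0, 0, 1])

```text
t: 10.65
tcp_pos: [0.5186, -0.0445, 0.1322]
tool_rot: [-0.002, 0.709, -0.001, 0.705]
force: [0.5, 1.0, -2.2]
finger_gap: 0.381
```

>>> step_arm(increments=[0.03, 0, 0, 0, 1, 0.06, 0, 0, 0, 1, 0.1, 0, 0, 0, 1, 0.13, 0, 0, 0, 1, 0.15, 0, 0, 0, 1])

```text
t: 11.28
tcp_pos: [0.5186, -0.0445, 0.1231]
tool_rot: [-0.002, 0.709, -0.001, 0.705]
force: [2.2, 0.6, -0.0]
finger_gap: 0.386
```

>>> step_arm(increments=[0.05, 0, 0.01, 0, 1, 0.1, 0, 0.01, 0, 1, 0.15, 0, 0.01, 0, 1, 0.2, 0, 0.01, 0, 1, 0.25, 0, 0.01, 0, 1])

```text
t: 11.9
tcp_pos: [0.5191, -0.044, 0.1081]
tool_rot: [-0.001, 0.709, -0.001, 0.705]
force: [1.0, 3.4, 4.3]
finger_gap: 0.386
```

>>> step_arm(increments=[0.04, 0, 0, 0, 1, 0.08, 0, 0, 0, 1, 0.12, 0, 0, 0, 1, 0.16, 0, 0, 0, 1, 0.2, 0, 0, 0, 1])

```text
t: 12.52
tcp_pos: [0.5187, -0.044, 0.0956]
tool_rot: [-0.001, 0.709, -0.001, 0.705]
force: [-0.0, 1.9, -0.7]
finger_gap: 0.385
```

>>> step_arm(increments=[0.03, 0, 0, 0, 1, 0.05, 0, 0, 0, 1, 0.07, 0, 0, 0, 1, 0.09, 0, 0, 0, 1, 0.1, 0, 0, 0, 1])

```text
t: 13.15
tcp_pos: [0.5187, -0.0442, 0.0903]
tool_rot: [-0.001, 0.709, -0.001, 0.705]
force: [-1.7, 2.2, 8.6]
finger_gap: 0.386
```

>>> step_arm(increments=[0, 0, 0, 0, 1, 0, 0, 0, 0, 0.5, 0, 0, 0, 0, 0.2, 0, 0, 0, 0, 0, 0, 0, 0, 0, 0])

```text
t: 13.78
tcp_pos: [0.5188, -0.0443, 0.0902]
tool_rot: [-0.001, 0.709, -0.001, 0.705]
force: [-0.4, -0.3, -0.1]
finger_gap: 1.004
```

>>> step_arm(increments=[-0.1, 0, 0, 0, 0, -0.5, 0, 0, 0, 0, -1.2, 0, 0, 0, 0, -2.0, 0, -0.2, 0, 0, -2.5, 0, -0.8, 0, 0])

```text
t: 14.4
tcp_pos: [0.4737, -0.0446, 0.2433]
tool_rot: [-0.002, 0.707, -0.001, 0.707]
force: [0.3, 0.1, 0.1]
finger_gap: 0.998
```

Run:
```python
from h import *
np.set_printoptions(precision=4,suppress=True)
s=sense();print(s["tcp_pos"],s["force"],s["finger_gap"],s["qd"])
b=snapshot("side");cv2.imwrite("pics/s5.png",b);w=snapshot("wrist");cv2.imwrite("pics/w5.png",w)
B=cv2.resize(b[200:320,270:390],(480,480),interpolation=cv2.INTER_CUBIC)
W=cv2.resize(w,(320,240));W=cv2.copyMakeBorder(W,0,240,0,0,cv2.BORDER_CONSTANT)
cv2.imwrite("pics/v5.png",np.hstack([B,W]))
for n,i in(("side",b),("scene",snapshot("scene"))):
    for r in red(i): print(n,r[:2])
```

```text
[ 0.4737 -0.0446  0.2433] [0.3264 0.1487 0.0803] 0.9978145502195086 [-0.1911 -0.7254  0.443  -0.0051  0.3473 -0.1851]
side ([325, 261, 13, 16, 110], [330.0, 267.7])
side ([320, 392, 29, 28, 533], [333.8, 404.4])
scene ([262, 171, 15, 12, 134], [268.8, 176.1])
scene ([305, 221, 13, 13, 106], [310.6, 227.7])
```

View pics/v5.png

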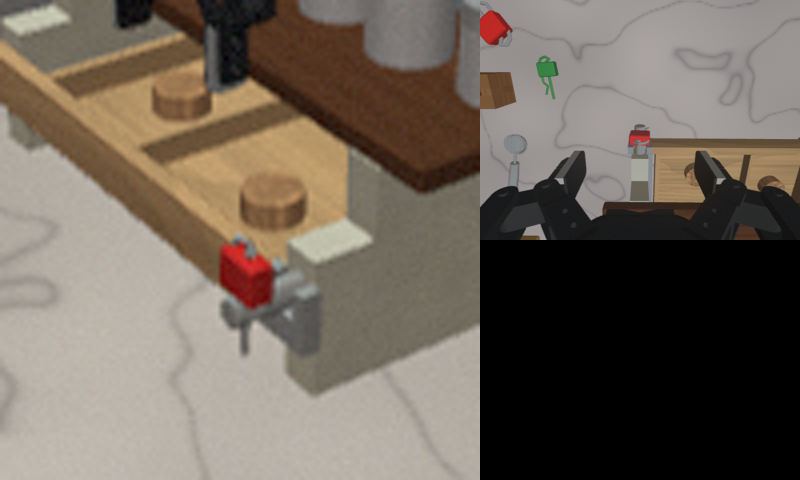

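>>> step_arm(increments=[0, 0, 0, 0, 0, 0, 0, 0, 0, 0, 0, 0, 0, 0, 0, 0, 0, 0, 0, 0, 0, 0, 0, 0, 0])

```text
t: 15.18
tcp_pos: [0.4713, -0.0438, 0.2421]
tool_rot: [-0.002, 0.708, -0.001, 0.706]
force: [0.1, -0.9, -0.2]
finger_gap: 1.001
```

Run:
```python
from h import *
np.set_printoptions(precision=4,suppress=True)
S=camera_model("side");C=camera_model("scene")
print(tri(S,(330,267.7),C,(310.6,227.7)))
s=sense();print(s["t"],s["qd"],s["force"]);print(sign_off())
```

```text
(array([ 0.5179, -0.0433,  0.0983]), np.float64(0.0037370826423154166))
15.175 [ 0.0004 -0.0051 -0.0006 -0.0007 -0.0001 -0.0005] [ 0.0585 -0.8907 -0.186 ]Traceback (most recent call last):
  File "<stdin>", line 5, in <module>
NameError: name 'sign_off' is not defined
```

```bash
python3 -c "
from station import sign_off
print(sign_off())"
```

```text
the job is handed in; nothing more can be done
None
```

The tray is home, the small red R-clip is through the stud, and I handed the job in at about 15 s of the 72 s allowed. No verdict is reported.

- **Tray:** I pushed it until it met the hard stop, at about 13.5 N. The later pictures show it against the stop, with the stud out through the notch.
- **Clip:** The leg dropped into the hole without searching. I felt about 4 N as the bow rode over. The grip then seated at the expected height with 8.6 N on it, so every force I read stayed well under the 30 N limit.
- **Release:** The gripper opened and lifted clear, and the force readings returned to near zero.
- **Last checks:** Two views put the grip centre at (0.518, -0.043, 0.098) m. The expected point was about (0.518, -0.044, 0.099) m. The two sight lines missed each other by 3.7 mm, so that check is only coarse. The clip looked upright.
- **Not checked:** The bow's closure was judged from the fall in force and the final height, not seen directly. The tins, jar, mortar and spoon were not measured again; no contact with them showed in the forces.
- **Hiccup:** My first hand-in call failed on a missing import; the second went through.

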